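Pin the clamshell jig shut

TASK

Somebody left a black printed lever on the open aluminium jig, so lift it off and lay it in the black flanged tray. Then swing the jig's blue lid down over the grey block in the nest, push the red-headed locking pin down through the lid's hole into the jig's hole, and press until the lid is fully shut against its spring. Finish while holding it pressed shut like that, with the pin all the way in; leave the block in its nest and the other things on the bench where they are.

Things in the scene. Friction and masses are not known exactly. Their poses are not given: they have to be found in the camera images.
- jig: Lower jig half, aluminium, 150 x 110 x 32 mm, fixed. Origin: centre of the underside, z up. Lid hinge along y at the +x end (x = 65, z = 37 mm). Top face (z = 32 mm): nest 32 x 66 mm, 21 mm deep, centre x = 4 mm, holding the block; pin hole near the -x end; brass spring plunger, 10 mm wide, 7 mm proud, at x = -45, y = 40 mm. Hinge ears up to z = 46 mm.
- jig_hole (a point): Centre of the mouth of the jig's vertical pin hole, in the jig's top face (x = -58 mm, y = 0, z = 32 mm in the jig's frame). The hole is 13 mm wide and goes right through to the bench, 32 mm deep. Axes as the jig's.
- lid (a joint): Blue lid's hinge, rad: 0 = fully shut, 1.57 = upright, 1.80 = open stop, leaning back. Slight friction: near upright it stays where left; below about 1.2 it falls by its weight and rests at about 0.065 on the spring plunger, free end 8 mm up. Pressing it from there to 0 takes up to about 9 N at the pin hole; let go, it springs up again.
- lid_edge (a point): Middle of the blue lid's free edge, at half thickness, 132 mm from the hinge axis. Lid: plate 10 mm thick, 120 mm long, 102 mm wide, with a window. x points from the free edge to the hinge, z out of the outer face (up when shut, rearward to jig +x when open). Behind the open lid there is room for fingers; pushing there towards jig -x closes it.
- lid_hole (a point): Centre of the lid's 13 mm pin hole at its outer (upper when shut) face, 9 mm from the free edge. Through the 10 mm plate. Right above jig_hole when the lid is down.
- lever: Black printed lever, 22 x 60 x 16 mm, 20 g, that lies flat on the open jig. Origin: centre of its underside; long axis y; z up. Grasp across the 22 mm width.
- tray: Black flanged tray, fixed, 98 x 140 x 16 mm. Origin: centre of its underside; long axis y; inner floor 76 x 100 mm at z = 3 mm, walls and flange up to z = 16 mm.
- pin: Locking pin, 60 g, parked upright. Origin: centre of the shank's flat foot; z up along the pin. Steel shank 10 mm across, 36 mm long, foot tapered to 5.6 mm over the last 6 mm; then a red round head, 24 mm across, from 36 to 72 mm, whose underside comes to rest on the lid. Fully in, the foot stands 6 mm above the jig's underside.
- pin_head (a point): Grasp point in the pin's red round head (24 mm across), 60 mm above its foot, 12 mm below the head's top and 24 mm above its underside, so that fingertips reaching less than 24 mm past it stay clear of the lid.
- park: Yellow parking block for the pin, fixed, 56 x 56 x 30 mm with a 13 mm hole 26 mm deep in the middle of its top; the parked pin's foot is 4 mm above the bench. Origin: centre of its underside.
- block: Dark grey printed slide block, 28 x 62 x 20 mm, that lies in the jig's nest 1 mm below the top face and stays there. Origin at its underside, at the nest's centre.
- tape: Roll of masking tape, 81 mm wide, a bystander.
- puck: Turned steel puck, 45 mm wide, 12 mm high, at the left, a bystander.
- mount: Dark grey twin tube mount, 50 mm high, right of the jig, a bystander.
- ring: Black plastic ring, 36 mm wide, 18 mm high, right of the jig near the bench's front edge, a bystander.
There are look-alikes about, which are no part of the job. What is shaped like the lever but turquoise is not meant.

How it is judged:
By the outcome, as a careful person would: the job done as asked, in the order asked, and still so for the second after the job is handed in, while the arm keeps its last pose, push and grip.
It also fails if it takes over 72 s, if anything falls off the work surface, if the arm or the gripper's body presses on something with over 40 N, if the wrist force passes 120 N, or if a joint passes its speed limit or range.

ROBOT

A 6-joint arm with a two-finger parallel gripper is mounted at the origin on a cart in front of the work surface, level with it; the furniture and walls round the work are solid. World frame = base frame: x ahead of the robot, y to its left, z up, the work surface at z = 0. Lengths are in mm, angles in rad, forces in N, time in s.
With the tool pointing down it reaches from about 275 to 750 mm from the base axis. Payload 10.2 kg.
Tool frame: the origin (TCP) lies at the very end of the fingers, on their centre line; the grasp point (between the pads) lies 19 mm behind it; z points along the fingers, y is the line along which they close (so a half turn about z gives the same grasp; the last joint's range is limited). The gripper opens to 85 mm and grips with 20 to 120 N. Pads are 22 mm wide; open, the fingers measure 114 mm over their backs; the gripper's body (76 mm by 85 mm) begins 54 mm behind the grasp point. The pads swing forward as they close: fully open they stand 13 mm farther back than shut.
Start: joints at [-1.439, 0.313, 1.498, -0, 1.331, -0.223], TCP at [182.374, -492.312, 231.294] pointing down, gripper open.
Joint ranges: [-2.94, 2.94], [-0.97, 2.17], [0.19, 2.56], [-1.23, 4.37], [0.02, 3.11], [-2.88, 2.88]. Speed limits (rad/s): [2.39, 2.39, 3.01, 3.14, 3.14, 3.14].

INTERFACE

Orientations are given as a unit quaternion [w, x, y, z].
In Python, from rig import ctrl, optics gives the robot as it stands. The module is installed in compiled form; this text tells all that it offers.
- The arm moves only by the shell command python3 -m handwheel 'ROWS' [FORCE]. ROWS is JSON, a list that holds one entry, the list of rows, each a list of 5 numbers: the gripper command: -1 is fully open, 1 is shut, values between are in proportion, then the shift along the world's x, y, z in units of 50 mm (1.0 is 50 mm), then the turn about the world's z in units of 8 degrees (1.0 is 8 degrees). In form: [[[gripper, tx, ty, tz, twist], ...]]. A call has 1 to 10 rows; each row shifts and turns the commanded pose from where the row before left it; what a row does not reach is not made up. A row lasts 1/10 s, in which the tool goes at most 50 mm and 8.59 degrees, less where a joint would pass 70% of its speed; a pose out of reach is approached as far as the arm can. A call is refused whole if a number of a shift passes 1 or a number of a turn 1, either way. A call with a gripper value outside its range is refused whole. The fingers move at their own pace and stop on an object; FORCE is the grip in N (left out, the last holds). Time passes only in rows, so rows that do not move let the fingers close. It gives the time, the measured TCP pose, the force, the opening and the grip force at its end, in the units of the state.
- ctrl.sense(): the state, without advancing time (a new reading comes with each control period).
- optics.capture(name): name is "side" or "top"; returns a dict with "img" (480x640x3 uint8, blue, green, red), "K" (3x3 intrinsics, pixels), "R" (3x3) and "t" (3): a world point X has camera coordinates R X + t. Camera axes: x right, y down, z forward; pixel columns grow to the right and rows downward; lengths in mm; the calibration is good to about 2 mm. A picture is of the moment at which its call begins. There is no depth.
- ctrl.finish_job(): hands the job in; it is judged then, once.
The state is a dict: "time_s": time; "joints": joint angles; "dq": joint speeds; "tau": joint torques, N m; "eef_pos": TCP position; "ee_rot": TCP orientation; "force": force on the tool from outside, world axes, zero at the start; "wrist_torque": the same for the moment, N m; "grip_width": opening from 0.0 (shut) to 1.0 (fully open); "grip_force": force on a finger pad.
Only numpy, scipy, OpenCV 4.12 (cv2) and the standard library are available. Lean on these libraries where they do the work, as an engineer would, in place of code of your own. Each camera call takes 0.05 s, during which the arm holds its last target. There are 200 camera calls.

## Working session

There is one attempt and no reset: what is moved stays moved. The work goes in short steps, Python scripts to look and compute and a shell command to move; the robot and the scene stay as the last step left them, time stands still between calls to the robot, and variables do not carry over. Pictures are saved under pics/ and viewed, at most 10 in all, crops included, and the job is handed in when it is done.

```bash
mkdir -p pics; cat > h.py <<'E'
from rig import ctrl, optics
import numpy as np, cv2
def cap(n,f=None):
    c=optics.capture(n)
    if f: cv2.imwrite('pics/'+f,c['img'])
    np.savez('pics/'+n+'.npz',**{k:np.array(v) for k,v in c.items()})
    return c
def load(n): return dict(np.load('pics/'+n+'.npz'))
def proj(c,X):
    p=c['K']@(c['R']@np.array(X,float)+np.ravel(c['t'])); return p[:2]/p[2]
def onz(c,u,v,z):
    d=c['R'].T@np.linalg.inv(c['K'])@[u,v,1]; o=-c['R'].T@np.ravel(c['t'])
    return o+d*(z-o[2])/d[2]
def tri(c1,p1,c2,p2):
    P=[np.asarray(c['K'])@np.c_[c['R'],np.ravel(c['t'])] for c in (c1,c2)]
    X=cv2.triangulatePoints(P[0],P[1],np.array(p1,float).reshape(2,1),np.array(p2,float).reshape(2,1)); return (X[:3]/X[3]).ravel()
E
python3 - <<'E'
from h import *
for n in('side','top'):
    c=cap(n,n+'0.png'); print(n,-c['R'].T@np.ravel(c['t']),c['R'],c['K'][0])
s=ctrl.sense();print(s['time_s'],s['eef_pos'],s['ee_rot'],s['force'],s['grip_width'])
E
```

```text
side [  129.70261584 -1252.23683858   999.92208175] [[ 0.95703484 -0.28900586  0.02366287]
 [-0.1584996  -0.58970621 -0.7919119 ]
 [ 0.24282132  0.75413672 -0.6101767 ]] [589.35231808   0.         314.18902172]
top [ 377.95026353  -85.87116788 1487.74637598] [[ 1.30223596e-03 -9.99985597e-01 -5.20673028e-03]
 [-9.96195228e-01 -8.43549730e-04 -8.71456072e-02]
 [ 8.71399599e-02  5.30040400e-03 -9.96181978e-01]] [530.97586849   0.         317.17120957]
0.1 [ 182.34650952 -492.08077341  230.801048  ] [-5.60447392e-04  9.84304089e-01  1.76479872e-01  2.12679853e-05] [-0.17942594 -0.19523912 -0.04099865] 1.0010022036407147
```

View pics/side0.png

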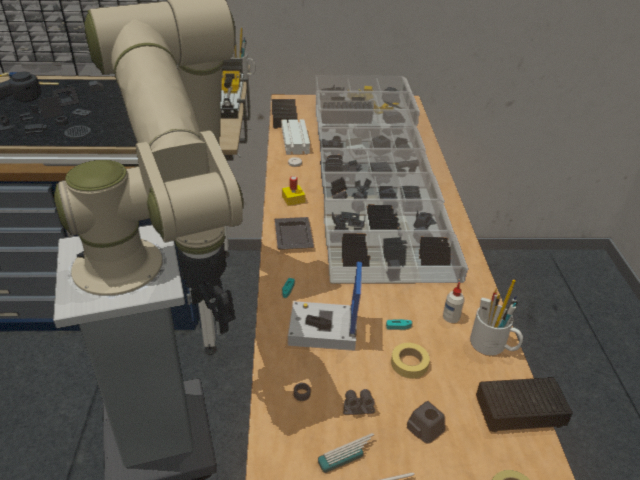

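View pics/top0.png

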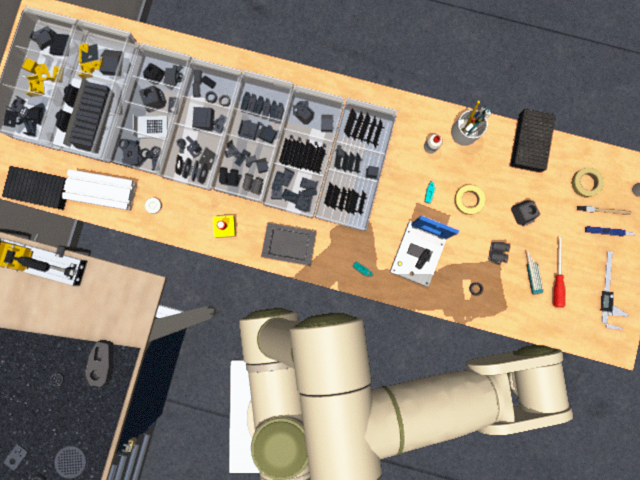

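The overview shows the jig at top (421,252) and side (323,325), its blue lid open at the +x end. The tray is at top (289,244), side (294,234); the pin in its yellow park is at top (223,226), side (293,190).
Lever candidates in the top image: black on the jig (422,256), turquoise (362,269), turquoise (430,192). I choose the black one on the jig and check it in a close crop.

```bash
python3 - <<'E'
from h import *
t=load('top')['img'];s=load('side')['img']
z=lambda im,x,y,w,h,W,H:cv2.resize(im[y:y+h,x:x+w],(W,H),interpolation=cv2.INTER_CUBIC)
a=np.hstack([z(t,380,205,80,90,400,450),z(s,280,260,90,100,400,450)])
b=np.hstack([z(t,205,205,115,65,400,150*1),z(s,265,165,60,90,400,150)])
cv2.imwrite('pics/crop1.png',a)
E
```

```text
(no output)
```

View pics/crop1.png

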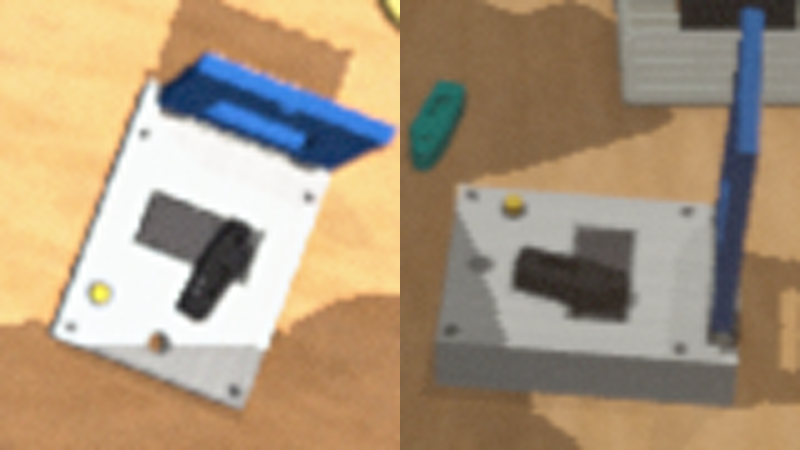

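The crop shows the black lever at crop (216,270), i.e. top (423,259) and side (319,323), lying partly over the nest with the grey block. The jig hole is at top (411.6,273.4), side (298,318), and the plunger at top (400,264). The choice is confirmed.

```bash
cat > jig.py <<'E'
from h import *
from scipy.optimize import least_squares
t=load('top');s=load('side')
T=lambda u,v:(380+u/5-.4,205+v/5-.4); S=lambda u,v:(280+(u-400)*90/400-.4,260+v*100/450-.4)
F=[(t,T(52,337),(-75,55,32)),(t,T(240,408),(-75,-55,32)),(t,T(158,342),(-58,0,32)),(t,T(99,293),(-45,40,39)),(t,T(152,80),(75,55,32)),
(s,S(460,187),(-75,55,32)),(s,S(437,345),(-75,-55,32)),(s,S(735,365),(75,-55,32)),(s,S(480,263),(-58,0,32)),(s,S(513,202),(-45,40,39))]
def W(p,X):
    c,q=np.cos(p[3]),np.sin(p[3]); return np.array([p[0]+c*X[0]-q*X[1],p[1]+q*X[0]+c*X[1],p[2]+X[2]])
def f(p): return np.ravel([proj(c,W(p,X))-px for c,px,X in F])
r=least_squares(f,[450,-290,0,-.2],loss='soft_l1')
if __name__=='__main__':
    print(r.x,np.round(f(r.x).reshape(-1,2),1).tolist()); print('hole',W(r.x,(-58,0,32)))
    print('lever',tri(t,T(216,270),s,S(575,283)))
    a,b=onz(t,*T(236,228),48),onz(t,*T(196,312),48);print(a,b,np.degrees(np.arctan2(*(a-b)[1::-1])),onz(t,*T(216,270),48))
    z=lambda im,x,y,w,h,W,H:cv2.resize(im[y:y+h,x:x+w],(W,H),interpolation=cv2.INTER_CUBIC)
    cv2.imwrite('pics/crop2.png',np.hstack([z(t['img'],205,205,120,65,480,260*1),z(s['img'],265,165,60,95,320,260)]))
E
python3 jig.py
```

```text
[ 4.44958765e+02 -3.56431149e+02 -1.10371609e+00 -3.74811295e-01] [[0.1, -0.7], [0.3, 0.0], [-0.0, -0.0], [0.2, -0.1], [-0.5, -0.0], [-0.3, 0.1], [-0.6, -0.6], [0.2, 0.2], [-0.0, 0.4], [-0.1, -0.0]]
hole [ 390.98531469 -335.19752732   30.89628391]
lever [ 431.18180512 -366.54187815   37.72321985]
[ 452.37614967 -375.42881849   48.        ] [ 406.907541   -353.06819052   48.        ] -26.18711339903268 [ 429.61144696 -364.23355514   48.        ]
```

View pics/crop2.png

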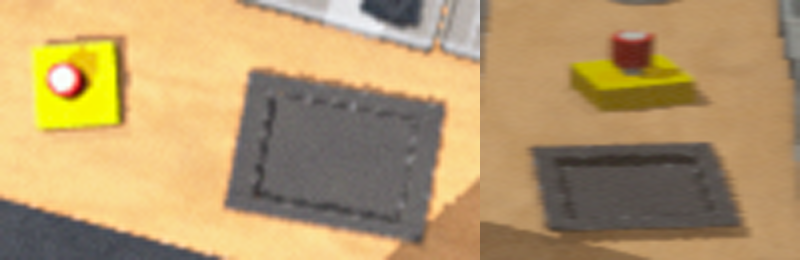

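Crop 2 shows the park's red head at crop (67,80) and (633,36), and the tray flange corners at (250,70), (443,100), (420,242), (228,207).

```bash
python3 - <<'E'
from h import *
t=load('top');s=load('side')
T=lambda u,v:(205+u/4-.4,205+v/4-.4); S=lambda u,v:(265+(u-480)*60/320-.4,165+v*95/260-.4)
c=[onz(t,*T(*p),15)[:2] for p in((250,70),(443,100),(420,242),(228,207))]
print(np.round(c),np.mean(c,0),np.degrees(np.arctan2(*((c[1]-c[0])+(c[2]-c[3]))[::-1])))
c2=[onz(s,*S(*p),15)[:2] for p in((532,147),(712,143),(745,235),(548,228))];print('side',np.mean(c2,0))
print('traytri',tri(t,T(335,155),s,S(634,188)))
print('pin top',tri(t,T(67,79),s,S(633,36)),onz(t,*T(67,79),76),onz(s,*S(633,36),76))
E
python3 -m handwheel '[[[0,0.83,0.42,0,-0.97],[0,0.83,0.42,0,-0.97],[0,0.83,0.42,0,-0.97],[0,0.83,0.42,0,-0.97],[0,0.83,0.42,0,-0.97],[0,0.83,0.42,0,-0.97],[0,0,0,0,0],[0,0,0,0,0]]]' 30
```

```text
[[532.  62.]
 [511. -73.]
 [412. -57.]
 [437.  76.]] [473.05976365   1.89682299] -99.52984354746084
side [ 4.72239179e+02 -3.47223150e-01]
traytri [472.99599543   2.24332808  11.34308919]
pin top [519.59129301 177.31517567  78.94900755] [519.54521378 177.94110944  76.        ] [521.12284128 181.85287183  76.        ]
time_s: 0.9
eef_pos: [427.7, -368.0, 230.8]
ee_rot: [-0.0, 0.976, -0.219, -0.001]
force: [0.1, -1.2, 0.5]
grip_width: 0.499
grip_force: 0.0
```

```bash
python3 -m handwheel '[[[0,0.04,0.06,-0.9,0],[0,0,0,-0.9,0],[0,0,0,-0.9,0],[0,0,0,-0.5,0],[0,0,0,-0.4,0],[0,0,0,-0.3,0],[0,0,0,0,0],[0,0,0,0,0]]]'
python3 - <<'E'
from h import *
c=cap('side');s=c['img'][250:370,260:400];t=cap('top')['img'][200:300,370:470]
cv2.imwrite('pics/c3.png',np.hstack([cv2.resize(s,(466,400),interpolation=2),cv2.resize(t,(334,400),interpolation=2)]))
E
```

```text
time_s: 1.7
eef_pos: [428.8, -366.3, 36.8]
ee_rot: [0.0, 0.975, -0.221, 0.0]
force: [-0.3, -0.0, 0.5]
grip_width: 0.502
grip_force: 0.0
```

View pics/c3.png

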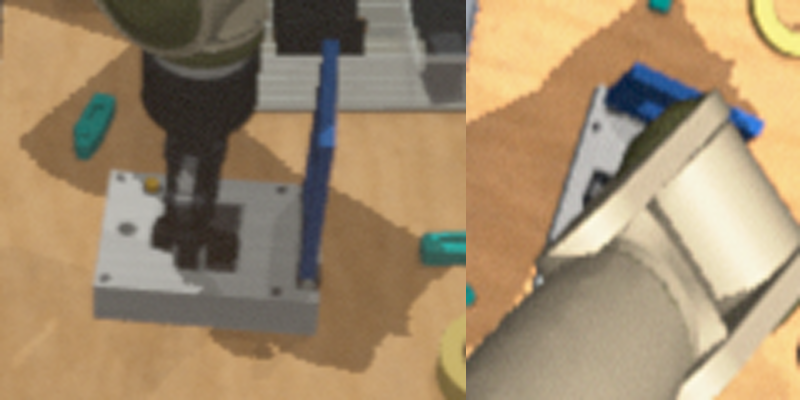

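The side crop shows the fingers at (190,235) straddling the lever, with the lid clear at (320,170). I'll close on it and lift.

```bash
python3 -m handwheel '[[[0,0,0,-0.06,0],[1,0,0,0,0],[1,0,0,0,0],[1,0,0,0,0],[1,0,0,0,0],[1,0,0,0,0],[1,0,0,0,0],[1,0,0,0,0]]]' 30; python3 -m handwheel '[[[1,0,0,0.3,0],[1,0,0,0.8,0],[1,0,0,1,0],[1,0,0,1,0],[1,0,0,0,0],[1,0,0,0,0]]]'
```

```text
time_s: 2.6
eef_pos: [429.5, -365.6, 33.5]
ee_rot: [0.0, 0.975, -0.22, 0.0]
force: [-0.3, 1.0, 5.3]
grip_width: 0.239
grip_force: 29.7
time_s: 3.2
eef_pos: [429.5, -365.7, 188.6]
ee_rot: [0.0, 0.975, -0.22, 0.001]
force: [0.0, 0.9, -1.2]
grip_width: 0.237
grip_force: 29.5
```

```bash
python3 -m handwheel '[[[1,0.06,0.525,0,0.95],[1,0.06,0.525,0,0.95],[1,0.06,0.525,0,0.95],[1,0.06,0.525,0,0.95],[1,0.06,0.525,0,0.95],[1,0.06,0.525,0,0.95],[1,0.06,0.525,0,0.95]]]'; python3 -m handwheel '[[[1,0.06,0.525,0,0.95],[1,0.06,0.525,0,0.95],[1,0.06,0.525,0,0.95],[1,0.06,0.525,0,0.95],[1,0.06,0.525,0,0.95],[1,0.06,0.525,0,0.95],[1,0.06,0.525,0,0.95],[1,0,0,0,0],[1,0,0,0,0]]]'
```

```text
time_s: 3.9
eef_pos: [449.7, -180.3, 186.4]
ee_rot: [-0.001, 0.97, 0.242, -0.001]
force: [1.1, -0.2, -1.0]
grip_width: 0.242
grip_force: 29.5
time_s: 4.8
eef_pos: [470.8, 2.1, 186.9]
ee_rot: [-0.001, 0.761, 0.649, -0.001]
force: [0.9, -0.2, -0.3]
grip_width: 0.237
grip_force: 29.5
```

```bash
python3 -m handwheel '[[[1,0.04,-0.02,-0.9,0],[1,0,0,-0.9,0],[1,0,0,-0.8,0],[1,0,0,-0.5,0],[1,0,0,-0.3,0],[1,0,0,-0.16,0],[1,0,0,0,0],[1,0,0,0,0]]]'
```

```text
time_s: 5.6
eef_pos: [473.6, 0.5, 10.8]
ee_rot: [0.0, 0.761, 0.649, 0.0]
force: [1.0, 0.3, -0.7]
grip_width: 0.239
grip_force: 29.5
```

```bash
python3 -m handwheel '[[[1,0,0,-0.06,0],[1,0,0,-0.05,0],[1,0,0,0,0],[0.25,0,0,0,0],[0.25,0,0,0,0],[0.25,0,0,0,0],[0.25,0,0,0.4,0],[0.25,0,0,0.8,0],[0.25,0,0,1,0],[0.25,0,0,1,0]]]'; python3 -m handwheel '[[[0,0.05,0.85,0,0],[0,0.05,0.85,0,0],[0,0,0,0,0],[0,0,0,0,0]]]'
python3 - <<'E'
from h import *
s=cap('side')['img'][150:260,240:370];t=cap('top')['img'][195:275,195:325]
cv2.imwrite('pics/c4.png',np.hstack([cv2.resize(s,(400,340),interpolation=2),cv2.resize(t,(400,340),interpolation=2)]))
E
```

```text
time_s: 6.6
eef_pos: [472.8, 1.1, 166.6]
ee_rot: [-0.0, 0.761, 0.649, -0.0]
force: [1.1, 0.1, -0.4]
grip_width: 0.378
grip_force: 0.0
time_s: 7.0
eef_pos: [478.2, 86.4, 164.7]
ee_rot: [0.0, 0.76, 0.65, -0.0]
force: [-0.5, 0.3, -0.6]
grip_width: 0.501
grip_force: 0.0
```

View pics/c4.png

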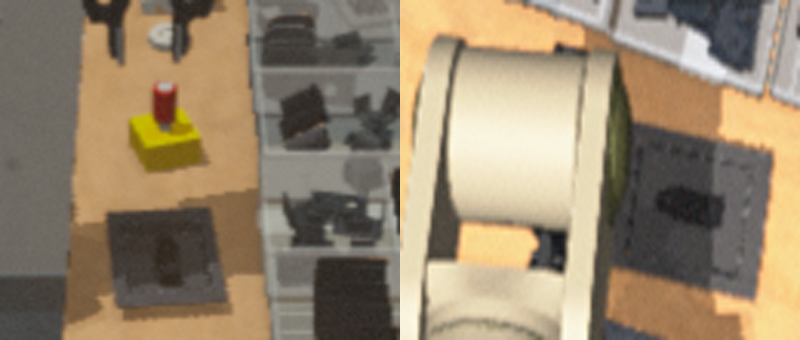

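The lever lies in the tray (side crop (168,260), top crop (690,205)), and the pin is still parked. Next I measure the lid.

```bash
cp pics/side.npz /tmp/; cat > lid.py <<'E'
from jig import *
p=r.x
def L(th,rr,y,out): # point at distance rr from hinge along lid mid-plane, out = offset to outer face
    return W(p,(65-rr*np.cos(th)+out*np.sin(th),y,37+rr*np.sin(th)+out*np.cos(th)))
if __name__=='__main__':
    # print predicted crop1 coords of free-edge corners
    for th in(1.57,1.65,1.72,1.8):
        o=[]
        for y in(51,-51):
            for q in(-5,5):
                a=proj(t,L(th,132,y,q));b=proj(s,L(th,132,y,q)); o.append((np.round((a-[380,205]+.4)*5),np.round((b-[280,260]+.4)*4.45+[400,0])))
        print(th,[(list(map(int,a)),list(map(int,b))) for a,b in o])
    print('behind',W(p,(125,0,0)),W(p,(0,0,0)))
E
cp pics/top.npz /tmp/topnow.npz; python3 - <<'E'
import cv2,numpy as np
# restore the first calibration images for the fit
for n in('side','top'):
    d=dict(np.load('pics/%s.npz'%n)); d['img']=cv2.imread('pics/%s0.png'%n); np.savez('pics/%s.npz'%n,**d)
E
python3 lid.py
python3 -m handwheel '[[[1,0,-0.5,0.6,-0.4],[1,0,-0.9,0.6,-0.4],[1,0,-0.98,0.4,-0.4],[1,0,-0.98,0,-0.4],[1,0,-0.98,0,0],[1,0,0,0,0]]]'
```

```text
1.57 [([193, 82], [730, 10]), ([200, 63], [750, 11]), ([385, 156], [723, 151]), ([392, 138], [745, 152])]
1.65 [([200, 62], [751, 11]), ([207, 44], [771, 14]), ([392, 137], [746, 152]), ([398, 118], [768, 155])]
1.72 [([206, 45], [770, 14]), ([213, 27], [789, 18]), ([398, 120], [766, 155]), ([404, 101], [787, 159])]
1.8 [([213, 26], [791, 18]), ([219, 9], [810, 23]), ([404, 100], [788, 159]), ([410, 83], [809, 164])]
behind [ 561.28085497 -402.19326571   -1.10371609] [ 444.95876461 -356.43114933   -1.10371609]
time_s: 7.7
eef_pos: [477.6, -130.8, 241.1]
ee_rot: [0.0, 0.831, 0.557, -0.0]
force: [0.2, 0.5, -0.8]
grip_width: -0.001
grip_force: 0.0
```

```bash
python3 -m handwheel '[[[1,0.25,-0.9,0,0],[1,0.25,-0.9,0,0],[1,0.25,-0.9,0,0],[1,0.25,-0.9,0,0],[1,0.25,-0.9,0,0],[1,0.25,-0.88,0,0],[1,0,0,0,0],[1,0,0,-0.95,0],[1,0,0,-0.95,0],[1,0,0,0,0]]]'
```

```text
time_s: 8.7
eef_pos: [550.8, -391.6, 139.7]
ee_rot: [-0.006, 0.829, 0.56, -0.001]
force: [-0.4, 0.9, -0.3]
grip_width: -0.003
grip_force: 0.0
```

```bash
python3 -m handwheel '[[[1,-0.28,0.11,0.06,0],[1,-0.28,0.11,0,0],[1,-0.28,0.11,0,0],[1,-0.28,0.11,0,0],[1,-0.28,0.11,0,0]]]';python3 -m handwheel '[[[1,-0.2,0.08,0,0],[1,0,0,0,0],[1,0,0,0.8,0],[1,0,0,0.8,0],[1,0,0,0,0],[1,0,0,0,0]]]'
python3 - <<'E'
from h import *
s=optics.capture('side')['img'][250:370,260:400]
cv2.imwrite('pics/c5.png',cv2.resize(s,(466,400),interpolation=2))
E
```

```text
time_s: 9.2
eef_pos: [483.3, -366.7, 152.5]
ee_rot: [0.002, 0.828, 0.56, 0.0]
force: [-0.2, -0.8, 0.6]
grip_width: -0.005
grip_force: 0.2
time_s: 9.8
eef_pos: [474.0, -362.8, 231.3]
ee_rot: [0.002, 0.828, 0.56, 0.0]
force: [-0.3, -0.5, 0.2]
grip_width: -0.0
grip_force: 0.0
```

View pics/c5.png

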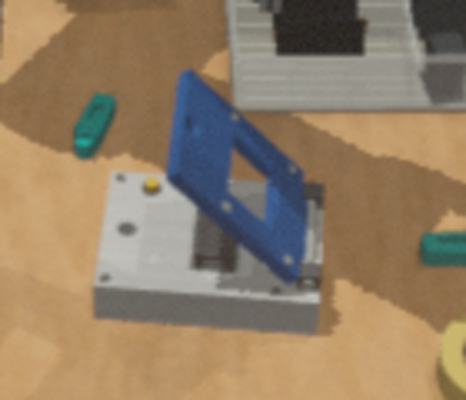

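The lid is swinging down (seen mid-fall at crop (230,180)), the block is in its nest, and the plunger is at (152,185). I go to the pin while it settles.

```bash
python3 -m handwheel '[[[-0.2,0.08,0.9,0,0],[-0.2,0.08,0.9,0,0],[-0.2,0.08,0.9,0,0],[-0.2,0.08,0.9,0,0],[-0.2,0.08,0.9,0,0],[-0.2,0.08,0.9,0,0]]]';python3 -m handwheel '[[[-0.2,0.08,0.9,0,0],[-0.2,0.08,0.9,0,0],[-0.2,0.08,0.9,0,0],[-0.2,0.08,0.9,0,0],[-0.2,0.08,0.9,0,0],[-0.2,0.08,0.9,0,0],[-0.2,0,0,0,0],[-0.2,0,0,-0.9,0],[-0.2,0,0,-0.9,0],[-0.2,0,0,0,0]]]'
python3 - <<'E'
from h import *
s=optics.capture('side')['img'];t=optics.capture('top')['img']
a=cv2.resize(s[250:370,260:400],(400,343),interpolation=2)
b=cv2.resize(s[130:230,250:350],(343,343),interpolation=2)
cv2.imwrite('pics/c6.png',np.hstack([a,b])); cv2.imwrite('pics/top6.png',t)
E
```

```text
time_s: 10.45
eef_pos: [497.0, -90.5, 228.7]
ee_rot: [-0.001, 0.828, 0.56, -0.0]
force: [0.2, 0.6, 0.1]
grip_width: 0.6
grip_force: 0.0
time_s: 11.45
eef_pos: [518.2, 176.8, 133.9]
ee_rot: [-0.003, 0.828, 0.56, -0.005]
force: [-0.4, -0.4, 0.8]
grip_width: 0.598
grip_force: 0.0
```

View pics/c6.png

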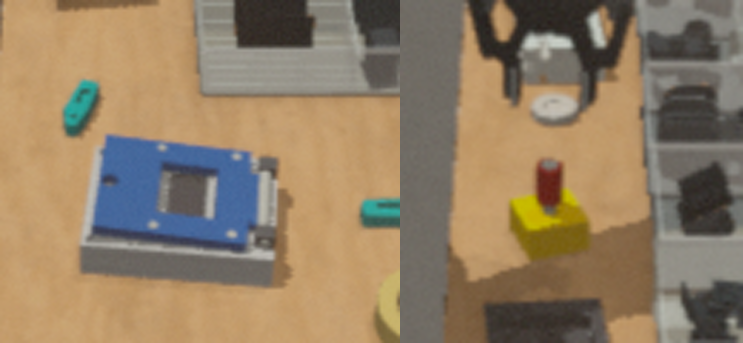

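The lid is down on the plunger with its hole at side (298.5,313). The fingers (crop 512 and 588) are centred over the pin head (549,170). I descend and grip.

```bash
python3 -m handwheel '[[[-0.2,0.03,0.03,-0.6,0],[-0.2,0,0,-0.6,0],[-0.2,0,0,-0.4,0],[-0.2,0,0,-0.12,0],[-0.2,0,0,0,0],[-0.2,0,0,0,0]]]' 60; python3 -m handwheel '[[[1,0,0,0,0],[1,0,0,0,0],[1,0,0,0,0],[1,0,0,0,0],[1,0,0,0,0],[1,0,0,0,0]]]'
python3 - <<'E'
from lid import *
th=.065
hl=L(th,123,0,5);print('lidhole',hl,proj(s,hl),proj(t,hl),'jighole',W(p,(-58,0,32)))
E
```

```text
time_s: 12.15
eef_pos: [524.1, 179.1, 55.5]
ee_rot: [0.001, 0.828, 0.56, 0.001]
force: [0.5, 0.1, 0.7]
grip_width: 0.602
grip_force: 0.0
time_s: 12.75
eef_pos: [523.3, 179.2, 54.6]
ee_rot: [0.0, 0.828, 0.56, 0.001]
force: [-2.6, 0.6, 7.7]
grip_width: 0.263
grip_force: 57.7
lidhole [ 391.52925281 -335.41151729   48.8750965 ] [297.90479289 312.84703295] [412.39986948 272.69473937] jighole [ 390.98531469 -335.19752732   30.89628391]
```

```bash
python3 -m handwheel '[[[0,0,0,0,0],[0,0,0,0,0],[0,0,0,0,0],[0,-0.05,0,-0.1,0],[0,0,0,-0.09,0],[0,0,0,0,0],[0,0,0,0,0]]]'; python3 -m handwheel '[[[1,0,0,0,0],[1,0,0,0,0],[1,0,0,0,0],[1,0,0,0,0],[1,0,0,0,0],[1,0,0,0,0]]]' 80
```

```text
time_s: 13.45
eef_pos: [520.3, 179.0, 43.7]
ee_rot: [-0.0, 0.828, 0.56, -0.0]
force: [-0.3, -0.0, -0.1]
grip_width: 0.5
grip_force: 0.0
time_s: 14.05
eef_pos: [520.5, 179.1, 44.2]
ee_rot: [0.0, 0.828, 0.56, 0.0]
force: [-3.1, 0.4, 4.8]
grip_width: 0.257
grip_force: 78.3
```

```bash
python3 -m handwheel '[[[1,0,0,0.3,0],[1,0,0,0.6,0],[1,0,0,0.6,0],[1,0,0,0.5,0],[1,0,0,0,0],[1,-0.21,-0.85,0,0],[1,-0.21,-0.85,0,0],[1,-0.21,-0.85,0,0],[1,-0.21,-0.85,0,0]]]'; python3 -m handwheel '[[[1,-0.21,-0.85,0,0],[1,-0.21,-0.85,0,0],[1,-0.21,-0.85,0,0],[1,-0.21,-0.85,0,0],[1,-0.21,-0.85,0,0],[1,-0.21,-0.85,0,0],[1,-0.21,-0.85,0,0],[1,0,0,0,0],[1,0,0,0,0]]]'
```

```text
time_s: 14.95
eef_pos: [477.2, 7.7, 142.7]
ee_rot: [-0.001, 0.828, 0.56, -0.001]
force: [0.4, -0.3, -1.3]
grip_width: 0.255
grip_force: 78.3
time_s: 15.85
eef_pos: [404.2, -288.5, 142.7]
ee_rot: [-0.001, 0.829, 0.559, -0.0]
force: [0.4, 0.5, -0.0]
grip_width: 0.257
grip_force: 78.3
```

```bash
python3 -m handwheel '[[[1,-0.13,-0.47,0,0],[1,-0.13,-0.46,0,0],[1,0,0,-0.4,0],[1,0,0,-0.4,0],[1,0,0,0,0],[1,0,0,0,0]]]'
python3 - <<'E'
from lid import *
c=optics.capture('side');cv2.imwrite('pics/side7.png',c['img']);c2=optics.capture('top');cv2.imwrite('pics/top7.png',c2['img'])
z=lambda im,x,y,w,h,W,H:cv2.resize(im[y:y+h,x:x+w],(W,H),interpolation=cv2.INTER_CUBIC)
cv2.imwrite('pics/c7.png',np.hstack([z(c['img'],265,270,80,80,500,500),z(c2['img'],380,235,60,60,300,500)]))
e=ctrl.sense()['eef_pos'];print(e)
for dz in(-40,-34,-4,20): print(dz,(proj(c,e+[0,0,dz])-[265,270]+.4)*6.25)
print('hole',(proj(c,L(.065,123,0,5))-[265,270]+.4)*6.25)
E
```

```text
time_s: 16.45
eef_pos: [392.2, -334.0, 104.0]
ee_rot: [-0.0, 0.828, 0.561, 0.0]
force: [0.8, -0.1, -1.2]
grip_width: 0.264
grip_force: 78.4
[ 392.45029935 -334.80111335  104.85255486]
-40 [210.4675748  236.97124769]
-34 [210.58766171 224.95147917]
-4 [211.19820876 163.84045429]
20 [211.69912589 113.70253423]
hole [208.15495559 270.29395592]
```

View pics/c7.png

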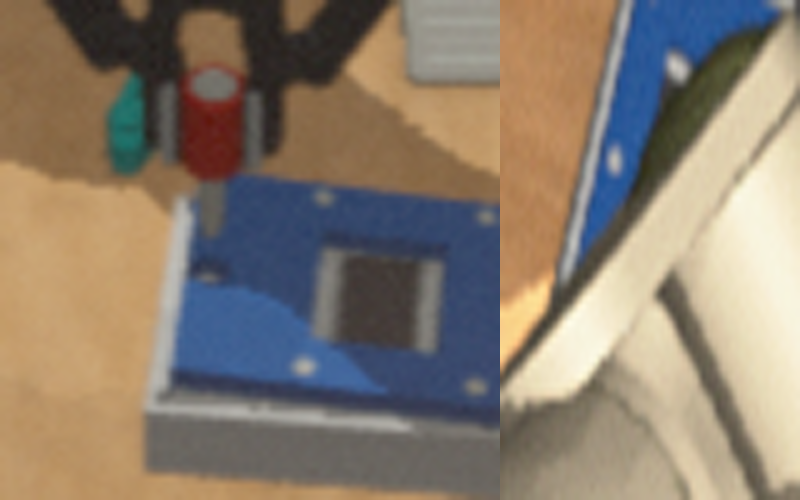

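The pin foot is at crop (211,237) and the lid hole at (209,269). Both match the prediction, so the pin hangs straight over the hole and I insert slowly.

```bash
python3 -m handwheel '[[[1,-0.02,-0.01,-0.2,0],[1,0,0,-0.1,0],[1,0,0,-0.1,0],[1,0,0,-0.06,0],[1,0,0,0,0],[1,0,0,0,0]]]'; python3 -m handwheel '[[[1,0,0,-0.06,0],[1,0,0,-0.06,0],[1,0,0,-0.06,0],[1,0,0,-0.06,0],[1,0,0,0,0]]]'
```

```text
time_s: 17.15
eef_pos: [390.9, -335.6, 81.0]
ee_rot: [0.0, 0.828, 0.56, -0.0]
force: [-0.2, -1.9, -1.6]
grip_width: 0.26
grip_force: 78.4
time_s: 17.65
eef_pos: [390.8, -335.5, 68.6]
ee_rot: [-0.0, 0.828, 0.56, -0.0]
force: [0.5, -2.9, -1.9]
grip_width: 0.258
grip_force: 78.5
```

```bash
python3 -m handwheel '[[[1,0,-0.02,-0.1,0],[1,0,0,-0.1,0],[1,0,0,-0.08,0],[1,0,0,0,0],[1,0,0,0,0]]]'; python3 -m handwheel '[[[1,0,0,-0.06,0],[1,0,0,-0.06,0],[1,0,0,0,0],[1,0,0,0,0]]]'
```

```text
time_s: 18.15
eef_pos: [390.8, -336.3, 54.8]
ee_rot: [-0.0, 0.828, 0.56, 0.0]
force: [0.7, 0.0, -1.1]
grip_width: 0.257
grip_force: 78.6
time_s: 18.55
eef_pos: [390.7, -336.5, 49.0]
ee_rot: [-0.0, 0.828, 0.56, -0.0]
force: [-2.9, 0.6, 5.4]
grip_width: 0.258
grip_force: 79.1
```

```bash
python3 -m handwheel '[[[1,0,0,-0.05,0],[1,0,0,-0.03,0],[1,0,0,0,0],[1,0,0,0,0]]]'; python3 -m handwheel '[[[1,0,0,-0.03,0],[1,0,0,0,0],[1,0,0,0,0]]]'
```

```text
time_s: 18.95
eef_pos: [390.9, -336.6, 46.1]
ee_rot: [0.0, 0.828, 0.56, -0.0]
force: [-5.5, 3.5, 15.2]
grip_width: 0.255
grip_force: 80.6
time_s: 19.25
eef_pos: [390.9, -336.8, 45.8]
ee_rot: [0.0, 0.828, 0.56, -0.0]
force: [-9.9, 7.2, 29.3]
grip_width: 0.259
grip_force: 82.1
```

```bash
python3 -m handwheel '[[[1,0,0,0,0],[1,0,0,0,0],[1,0,0,0,0],[1,0,0,0,0],[1,0,0,0,0],[1,0,0,0,0]]]'
python3 - <<'E'
from h import *
im=optics.capture('side')['img']
z=lambda x,y,w,h,W,H:cv2.resize(im[y:y+h,x:x+w],(W,H),interpolation=cv2.INTER_CUBIC)
cv2.imwrite('pics/c8.png',np.hstack([z(265,260,100,100,550,550),z(265,205,60,60,250,550)]))
E
```

```text
time_s: 19.85
eef_pos: [390.9, -336.7, 45.8]
ee_rot: [0.001, 0.828, 0.56, -0.0]
force: [-9.5, 7.4, 29.2]
grip_width: 0.259
grip_force: 82.1
```

View pics/c8.png

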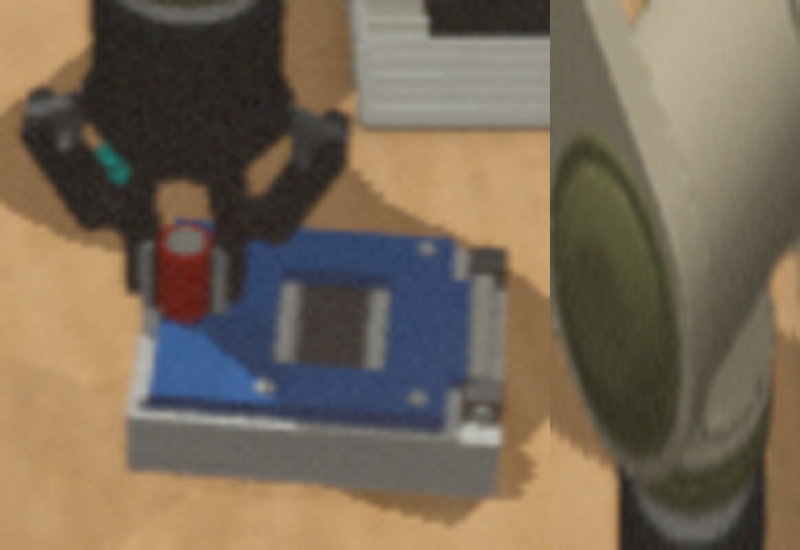

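The pin's head (crop (185,275)) sits on the lid. The lid is flat on the jig with the block in the nest window at (335,325), and the push is steady at 29 N, well over the spring's 9 N.

```bash
python3 -c "
from rig import ctrl
print(ctrl.finish_job())"
```

```text
the job is handed in; nothing more can be done
None
```

The black lever is in the tray, the lid is down with the pin fully in, and I handed the job in at about 20 s with the arm still pressing the lid shut at about 29 N (the spring needs about 9 N).

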